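Click the shelf divider into the notch beside the turntable

ROBOT

A 7-joint arm with a two-finger parallel gripper is mounted at the origin on the work surface. World frame = base frame: x ahead of the robot, y to its left, z up, the work surface at z = 0. Lengths are in m, angles in rad, forces in N, time in s.
With the tool pointing down it reaches from about 0.425 to 0.95 m from the base axis. Payload 4.7 kg.
Tool frame: the origin (TCP) lies between the finger pads; the fingertips stand 25 mm ahead of it and the grasp point (between the pads) lies 6 mm ahead of it; z points along the fingers, y is the line along which they close (so a half turn about z gives the same grasp; the last joint's range is limited). The gripper opens to 85 mm and grips with 20 to 120 N. Pads are 22 mm wide; open, the fingers measure 114 mm over their backs; the gripper's body (76 mm by 85 mm) begins 54 mm behind the grasp point. The pads swing forward as they close: fully open they stand 13 mm farther back than shut.
Start: joints at [1.143, 0.469, -0.049, 1.532, 0.024, 1.141, -0.082], TCP at [0.262, -0.622, 0.256] pointing down, gripper open.
Joint ranges: [-2.59, 2.59], [-0.33, 1.99], [-1.39, 1.29], [0.1, 2.45], [-1.04, 4.18], [0.21, 1.99], [-2.66, 2.66]. Speed limits (rad/s): [2.57, 2.57, 3.14, 3.14, 3.14, 3.14, 3.14].

INTERFACE

Orientations are given as a 3x3 rotation matrix whose columns are the frame's x, y, z axes.
In Python, from rig import * gives the robot as it stands. Calls block until the motion is done:
- movep(position, orientation): joint-space move of the TCP to a pose.
- move_l(position, attitude=None, feed=0.15, until_force=None): straight line of the TCP; attitude=None keeps the orientation; feed is the mean speed in m/s. With until_force (N) it stops when the force on the tool has changed by that much, and returns True; else False.
- move_joints(angles): joint-space move.
- command_gripper(opening, newtons=None): finger opening in m; newtons is the grip in N (None keeps the last); returns when the fingers have stopped.
- sleep(seconds).
- inverse_kinematics(position, orientation): joint angles nearest the present ones, or None.
- sense(): the state.
- camera(name): name is "scene" or "top" or "wrist"; returns (picture, depth): 400x640x3 uint8, red, green, blue; 400x640 float32, m along the optical axis (not along the pixel's ray), 0 where there is no reading.
- camera_params(name): a dict with "K" (3x3 intrinsics, pixels), "position" and "rotation" of the camera in the world; the wrist camera has in their place "tool_from_camera" (4x4, takes a point from camera to tool coordinates, whose origin is the TCP and whose axes are the flange's). Camera axes: x right, y down, z forward; pixel columns grow to the right and rows downward; lengths in m; the calibration is good to about 2 mm. A picture is of the moment at which its call begins: read the wrist's pose just before it. camera_params takes no time and is no camera call.
A pose or a line that the arm cannot do raises Unreachable and nothing moves.
- finish_job(): hands the job in; it is judged then, once.
The state is a dict: "time_s": time; "joint_pos": joint angles; "qd": joint speeds; "joint_efforts": joint torques, N m; "position": TCP position; "tcp_rot": TCP orientation; "wrist_force": force on the tool from outside, world axes, zero at the start; "ft_torque": the same for the moment, N m; "finger_gap": finger opening in m; "gripper_force": force on a finger pad.
Only numpy, scipy, OpenCV 4.12 (cv2) and the standard library are available. Lean on these libraries where they do the work, as an engineer would, in place of code of your own. Each camera call takes 0.05 s, during which the arm holds its last target. There are 200 camera calls.

TASK

The turntable of bolt cups walks along the shelf when it is spun. Without gripping it, push the sliding divider along its notched rail towards the turntable until its spring pin drops into the end notch of the rail on that side, and leave it clicked in there. Keep off the knob of the pin, and leave the turntable and everything else on the shelf where it is.

Things in the scene. Friction and masses are not known exactly. Their poses are not given: they have to be found in the camera images.
- rack: Low two-tier stainless kitchen rack, 260 mm deep (its x), 580 mm wide (its y), 216 mm high at the corner posts; it stands on the work surface and does not move. Origin: centre of its footprint, on the work surface; x points to its back edge (away from the robot), y to its left end, z up. The upper tier is a flat deck, its top 170 mm above the origin; the work is done on it.
- rail_mid (a point): Steel rail along the back of the upper deck, 304 mm long (y), 14 mm wide, its top 22 mm above the deck; fixed to the rack. This point: mid-length, on its top, at rack x = 110 mm, y = 0; axes as the rack's. Five V notches, 16 mm wide and 8 mm deep with darker 45 degree flanks, cross its top at y = -90, -45, 0, 45 and 90 mm; the two outermost are the end notches.
- divider (a joint): Position of the divider's pin along the rail in m, towards the rack's +y: 0 at the middle notch, +-0.090 at the end notches; it can run past them to +-0.112. It slides with about 1.5 N. Within about 6 mm of a notch the spring pin pulls it in and centres it, so the push force dips to nothing; pushing it on out of a notch takes about 8 N. It cannot turn or come off.
- saddle_top (a point): Centre of the top of the divider's black saddle (40 mm along y, 34 mm along x), 40 mm above the deck, over the rail and on the pin's axis. The upright stainless guard (inverted U of sheet) is fixed to the saddle's robot side: 110 mm long, from rack x = -17 to 93 mm, 20 mm thick in y and centred on the pin, its lower edge 4 mm and its top edge 64 mm above the deck.
- pin (a joint): Drop of the divider's spring pin, in m: about 0 when the small roller at its tip runs on top of the rail, about +0.0065 when it has dropped fully into a notch, negative if it is pulled up. A black knob on the pin, 15 mm across, above the saddle shows it: about 6 mm clear of the saddle when running, down on it when dropped.
- guard_left (a point): The guard's left half, which can be pushed to move the divider towards the rack's -y. This point: centre of its flat outer face (110 mm long in x, 56 mm high), 10 mm to the +y side of the pin, 72 mm nearer the robot than the rail and 32 mm above the deck. Axes as the rack's.
- guard_right (a point): The guard's right half, the mirror image, which can be pushed to move the divider towards the rack's +y. This point: centre of its flat outer face, 10 mm to the -y side of the pin. Axes as the rack's.
- turntable: Round plastic turntable, 144 mm across, carrying five white bolt cups (39 mm across) round a centre post, 72 mm high in all; it is loose, and its top turns freely. It stands near one end of the upper deck, left or right, its centre about 187 mm from the rack's middle; with the divider in the end notch its rim is about 15 mm from the guard. Origin: its centre, on the deck.
- saucer: White ceramic saucer of circlips, 124 mm across and 18 mm high, loose near the other end of the upper deck. Origin: its centre, on the deck.
- bar_end: Chrome handlebar end weight, 35 mm across and 54 mm high, standing loose near the front edge of the upper deck. Origin: centre of its underside.
- lens: Yellow indicator lens, 64 x 44 mm and 27 mm high, lying loose near the front edge of the upper deck. Origin: centre of its underside.
- gauge: Closed steel feeler gauge, 86 mm long, 13 mm wide and 12 mm high, lying loose near the front edge of the upper deck, its length along its own y. Origin: centre of its underside.
Not all that is in view belongs to the job. Of the things that look like the turntable, the middle-sized one is meant.

How it is judged:
By the outcome, as a careful person would: the job done as asked, in the order asked, and still so for the second after the job is handed in, with the robot touching nothing.
It also fails if it takes over 48 s, if anything falls off the work surface, if the arm or the gripper's body presses on something with over 40 N, if the wrist force passes 120 N, or if a joint passes its speed limit or range.

## Working session

There is one attempt and no reset: what is moved stays moved. The work goes in short steps, each a Python script; the robot and the scene stay as the last script left them, time stands still between calls to the robot, and variables do not carry over. Pictures are saved under pics/ and viewed, at most 10 in all, crops included, and the job is handed in when it is done.

```bash
mkdir -p pics; python3 - <<'E'
from rig import *
import cv2,numpy as np
for n in("scene","top"):
    p,d=camera(n); cv2.imwrite(f"pics/{n}1.png",p[:,:,::-1]); np.savez(f"{n}1.npz",p=p,d=d)
    c=camera_params(n); print(n,c)
s=sense();print(s["time_s"],s["position"],s["tcp_rot"],s["finger_gap"])
E
```

```text
scene {'K': array([[388.87918469,   0.        , 322.70360637],
       [  0.        , 388.87918469, 202.26079439],
       [  0.        ,   0.        ,   1.        ]]), 'position': array([1.20041746, 0.11209569, 0.87128883]), 'rotation': array([[-0.30410044,  0.69892121, -0.64732686],
       [ 0.95251816,  0.21221359, -0.21834504],
       [-0.01523442, -0.68298941, -0.73026938]])}
top {'K': array([[494.14912141,   0.        , 319.49802189],
       [  0.        , 494.14912141, 202.33659306],
       [  0.        ,   0.        ,   1.        ]]), 'position': array([ 0.46684186, -0.10206163,  1.58670263]), 'rotation': array([[ 0.00333901, -0.99667126,  0.08145706],
       [-0.99998952, -0.00307287,  0.00339245],
       [-0.00313085, -0.08146753, -0.99667108]])}
0.1 [ 0.26193365 -0.62158984  0.25535028] [[ 9.21502780e-01  3.88371001e-01 -7.69062749e-04]
 [ 3.88371752e-01 -9.21501415e-01  1.58897858e-03]
 [-9.15792092e-05 -1.76293043e-03 -9.99998442e-01]] 0.08538767198966202
```

View pics/scene1.png

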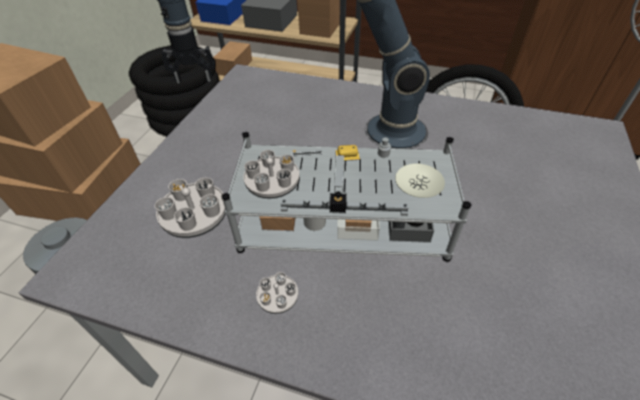

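View pics/top1.png

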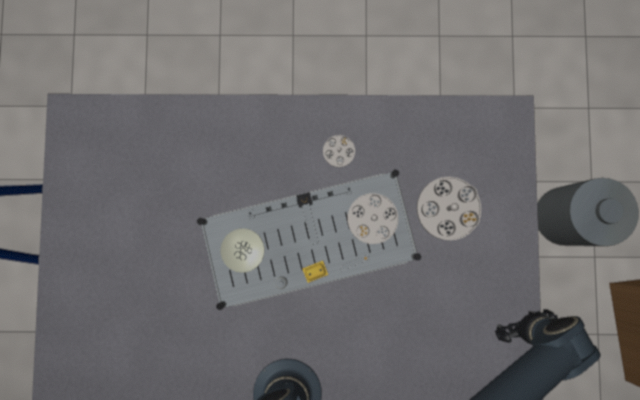

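The scene view shows the rack, with the middle-sized turntable at its right (-y) end, pixel (373,218) in the top view. The saddle is at (305,199), and the posts are at (202,221), (395,174), (417,257) and (221,306). I'll push guard_left towards -y.

```bash
cat > h.py <<'E'
import numpy as np,cv2
from rig import *
def ray(n,uv,z):
    c=camera_params(n); r=c["rotation"]@np.linalg.solve(c["K"],[uv[0],uv[1],1.]); p=c["position"]
    return p+r*(z-p[2])/r[2]
E
python3 - <<'E'
from h import *
p=np.load("top1.npz")["p"]; d=np.load("top1.npz")["d"]
m=(p.max(2)<60).astype(np.uint8); m[:,:180]=0;m[:,440:]=0;m[:150]=0;m[320:]=0
n,l,st,ce=cv2.connectedComponentsWithStats(m)
for i in range(1,n):
    if st[i,4]>12: print(st[i],ce[i].round(1),ray("top",ce[i],.213).round(4))
posts=[(202,221),(395,174),(417,257),(221,306)]
P=[]
for q in posts:
    i=min(range(1,n),key=lambda i:np.hypot(*(ce[i]-q))-(100 if 0 else 0)+(1e3 if st[i,4]<25 else 0)); P.append(ray("top",ce[i],.216)); 
P=np.array(P);print(P.round(4))
c=P.mean(0); yv=(P[0]-P[1]+P[3]-P[2])[:2]; yaw=np.arctan2(-yv[0],yv[1]); R=np.array([[np.cos(yaw),-np.sin(yaw)],[np.sin(yaw),np.cos(yaw)]])
print("rack",c,yaw,((P[:,:2]-c[:2])@R).round(4))
def rk(uv,z): return ((ray("top",uv,z)[:2]-c[:2])@R).round(4)
print("saddle",rk((305,199),.212),"railends",rk((250,215),.192),rk((349,190),.192),"tt",rk((373,218),.21),"bar",rk((282,282),.22),"lens",rk((315,271),.19),"saucer",rk((242,251),.188))
np.savez("rack.npz",c=c[:2],R=R,yaw=yaw)
cv2.imwrite("pics/topc.png",cv2.resize(p[160:320,190:430,::-1],None,fx=3.3,fy=3.3,interpolation=cv2.INTER_CUBIC))
E
```

```text
[392 170   7   7  34] [394.7 172.8] [ 0.6628 -0.3078  0.213 ]
[298 193  14  13 113] [303.8 198.7] [ 0.5891 -0.0536  0.213 ]
[198 218   8   6  38] [201.4 220.9] [0.5264 0.2312 0.213 ]
[414 254   7   6  33] [416.8 256.4] [ 0.43   -0.3666  0.213 ]
[217 302   8   7  42] [220.4 305. ] [0.2955 0.1735 0.213 ]
[[ 0.5262  0.2304  0.216 ]
 [ 0.6624 -0.3074  0.216 ]
 [ 0.4301 -0.366   0.216 ]
 [ 0.2958  0.1729  0.216 ]]
rack [ 0.47863363 -0.06749687  0.216     ] 0.24603555797023413 [[ 0.1187  0.2774]
 [ 0.1198 -0.2774]
 [-0.1198 -0.2777]
 [-0.1187  0.2777]]
saddle [ 0.1091 -0.0164] railends [0.1043 0.1455] [ 0.1058 -0.1435] tt [ 0.012  -0.1877] bar [-0.0982  0.099 ] lens [-0.0925  0.0048] saucer [0.0111 0.1912]
```

View pics/topc.png

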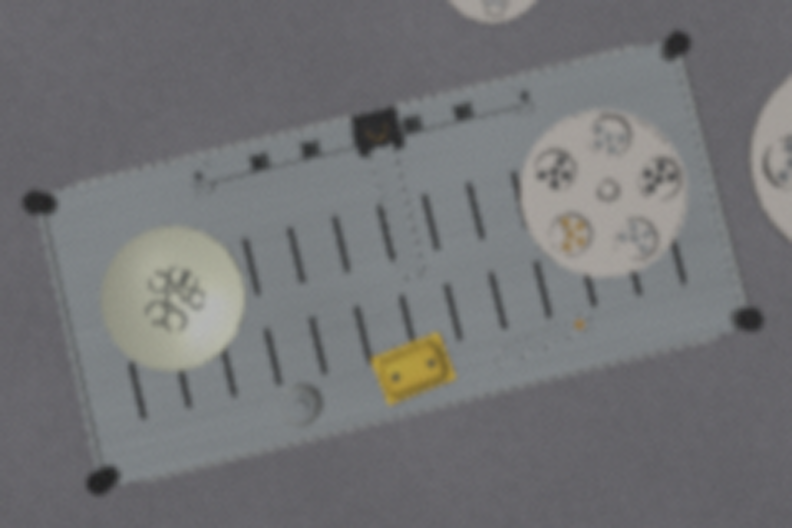

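The top crop confirms the rack pose: post spacing is symmetric and the saddle sits at x=0.109. The pin is at about y=-0.015 and has to reach -0.090. The turntable is at y=-0.188, as expected. Next I go above the +y side of the guard with the gripper shut and look from near.

```bash
cat >> h.py <<'E'
k=np.load("rack.npz"); C,R2=k["c"],k["R"]
def W(x,y,h): return np.r_[C+R2@[x,y],.170+h]      # rack x,y, height above deck -> world
def toR(p): return np.r_[(np.asarray(p)[:2]-C)@R2,p[2]-.170]
ex,ey=np.r_[R2[:,0],0],np.r_[R2[:,1],0]
A=np.column_stack([ey,ex,[0,0,-1]])
B=np.column_stack([-ey,-ex,[0,0,-1]])
E
python3 - <<'E'
from h import *
s=sense(); p=s["position"]
command_gripper(0.0,20)
move_l([p[0],p[1],.42],feed=.25)
T=W(.03,.035,.25)
c=[(np.abs(q-np.array(sense()["joint_pos"])).max(),i) for i,o in enumerate((A,B)) if (q:=inverse_kinematics(T,o)) is not None]; print(c)
i=min(c)[1]; np.save("o.npy",(A,B)[i]); movep(T,(A,B)[i])
s=sense(); print(s["time_s"],toR(s["position"]),s["wrist_force"],s["finger_gap"],s["joint_pos"])
pic,d=camera("wrist"); cv2.imwrite("pics/w1.png",pic[:,:,::-1]); np.savez("w1.npz",p=pic,d=d,pos=s["position"],rot=s["tcp_rot"])
print(camera_params("wrist"))
E
```

```text
[(np.float64(0.6592230942462927), 0)]
3.9583 [0.02987369 0.03347738 0.2498385 ] [-0.44042528 -0.6079424   0.22685629] 0.00021588797445238201 [ 0.60286456  0.12463803 -0.69810021  1.65994554  0.08140544  1.38676836
  0.13696349]
{'K': array([[347.91671308,   0.        , 321.35801721],
       [  0.        , 347.91671308, 194.55296442],
       [  0.        ,   0.        ,   1.        ]]), 'tool_from_camera': array([[ 1.24810980e-04, -9.59618169e-01, -2.81305801e-01,
         7.13783874e-02],
       [ 9.99999957e-01,  4.52394702e-05,  2.89358971e-04,
         2.81599702e-04],
       [-2.64948000e-04, -2.81305825e-01,  9.59618134e-01,
        -1.17571706e-01],
       [ 0.00000000e+00,  0.00000000e+00,  0.00000000e+00,
         1.00000000e+00]])}
```

View pics/w1.png

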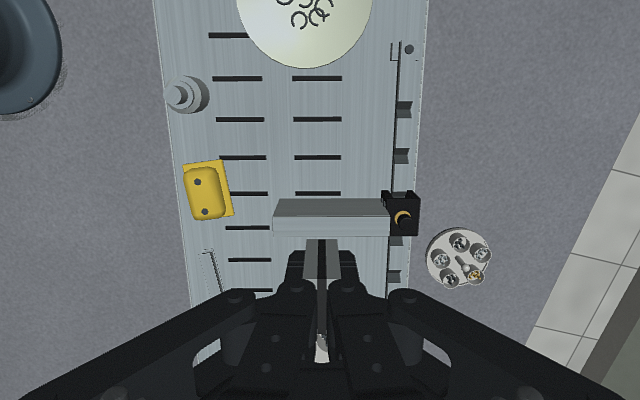

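The wrist view shows the guard at rows 198-237, columns 272-390, with the brass-ringed knob at (403,219). Four notches are visible on the rail at about rows 109, 156, 242 and 275. I'll cast the guard and notches into rack coordinates, then descend and make contact.

```bash
cat >> h.py <<'E'
def wray(uv,h,pos,rot):
    c=camera_params("wrist"); M=c["tool_from_camera"]; o=pos+rot@M[:3,3]
    r=rot@M[:3,:3]@np.linalg.solve(c["K"],[uv[0],uv[1],1.]); return toR(o+r*(.170+h-o[2])/r[2])
E
python3 - <<'E'
from h import *
z=np.load("w1.npz"); P,Q=z["pos"],z["rot"]
for n,uv,h in [("guard+ top",(330,214),.064),("guard- top",(330,237),.064),("guard+ low",(330,198),.004),("front end top",(272,225),.064),("saddle corner+",(400,196),.04),("saddle-",(400,235),.04),("notch45",(403,156),.018),("notch90",(404,109),.018),("n-45",(397,242),.018),("n-90",(394,275),.018)]: print(n,wray(uv,h,P,Q).round(4))
O=np.load("o.npy")
move_l(W(.03,.035,.10),O,feed=.15)
move_l(W(.03,.035,.043),feed=.08)   # tip 18 mm above deck
f0=np.array(sense()["wrist_force"])
hit=move_l(W(.03,.0,.043),feed=.03,until_force=1.2)
s=sense();print(hit,s["time_s"],toR(s["position"]).round(4),(np.array(s["wrist_force"])-f0).round(2))
pic,d=camera("wrist"); cv2.imwrite("pics/w2.png",pic[:,:,::-1])
E
```

```text
guard+ top [ 0.0381 -0.0028  0.064 ]
guard- top [ 0.0382 -0.0258  0.064 ]
guard+ low [ 0.0395 -0.0056  0.004 ]
front end top [-0.016  -0.0136  0.064 ]
saddle corner+ [0.1074 0.0072 0.04  ]
saddle- [ 0.1099 -0.0341  0.04  ]
notch45 [0.113  0.0429 0.018 ]
notch90 [0.111  0.0892 0.018 ]
n-45 [ 0.1124 -0.0517  0.018 ]
n-90 [ 0.1114 -0.0919  0.018 ]
True 6.8667 [0.0296 0.0076 0.0425] [-1.16  1.39 -0.05]
```

View pics/w2.png

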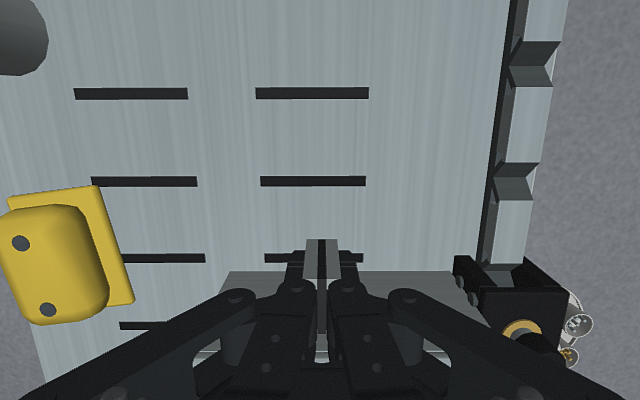

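The tool is touching the guard's +y face: contact came at y=0.0076, against 0.007 expected. I'll push in small steps and log the force, using the middle-right notch at -0.045 to calibrate.

```bash
python3 - <<'E'
from h import *
off=.0214; L=[]
for y in np.arange(-.018,-.0621,-.003):
    move_l(W(.03,y+off,.043),feed=.03); s=sense()
    L.append((round(y,3),(toR(s["position"])[1]-off).round(4),round(float(np.dot(s["wrist_force"],ey)),2)))
print(*L,sep="\n"); print(sense()["time_s"])
E
```

```text
(np.float64(-0.018), np.float64(-0.018), 1.4)
(np.float64(-0.021), np.float64(-0.0211), 1.53)
(np.float64(-0.024), np.float64(-0.0244), 0.53)
(np.float64(-0.027), np.float64(-0.0275), 1.64)
(np.float64(-0.03), np.float64(-0.0305), 1.91)
(np.float64(-0.033), np.float64(-0.0335), 1.64)
(np.float64(-0.036), np.float64(-0.0369), -0.69)
(np.float64(-0.039), np.float64(-0.0397), -0.31)
(np.float64(-0.042), np.float64(-0.0424), -0.53)
(np.float64(-0.045), np.float64(-0.0444), 3.2)
(np.float64(-0.048), np.float64(-0.0461), 5.61)
(np.float64(-0.051), np.float64(-0.0485), 6.57)
(np.float64(-0.054), np.float64(-0.0538), 2.31)
(np.float64(-0.057), np.float64(-0.0577), 1.46)
(np.float64(-0.06), np.float64(-0.0607), 0.43)
10.7333
```

The notch profile is clear: pull-in, dead zone, re-contact at about -0.044, then a peak of about 6.6 N. Now I push on in 1.5 mm steps until the force dips at the end notch.

```bash
python3 - <<'E'
from h import *
off=.0214; L=[]; low=0
for y in np.r_[-.064,-.068,-.072,np.arange(-.075,-.0876,-.0015)]:
    move_l(W(.03,y+off,.043),feed=.03); s=sense(); f=float(np.dot(s["wrist_force"],ey))
    L.append((round(y,4),(toR(s["position"])[1]-off).round(4),round(f,2)))
    low = low+1 if f<.3 and y<-.078 else 0
    if low>=2: break
print(*L,sep="\n")
s=sense(); y=toR(s["position"])[1]
move_l(W(.03,y+.03,.043),feed=.08); move_l(W(.03,y+.03,.12),feed=.12); move_l(W(.03,.04,.25),feed=.2)
s=sense(); pic,d=camera("wrist"); np.savez("w3.npz",pos=s["position"],rot=s["tcp_rot"])
cv2.imwrite("pics/w3.png",cv2.resize(pic[100:300,240:500,::-1],None,fx=3,fy=3,interpolation=cv2.INTER_CUBIC)); print(s["time_s"])
E
```

```text
(np.float64(-0.064), np.float64(-0.0646), 1.74)
(np.float64(-0.068), np.float64(-0.0685), 0.63)
(np.float64(-0.072), np.float64(-0.0726), 1.3)
(np.float64(-0.075), np.float64(-0.0755), 0.98)
(np.float64(-0.0765), np.float64(-0.0767), 1.34)
(np.float64(-0.078), np.float64(-0.0781), 1.44)
(np.float64(-0.0795), np.float64(-0.0797), 0.79)
(np.float64(-0.081), np.float64(-0.0816), 0.37)
(np.float64(-0.0825), np.float64(-0.0831), -0.91)
(np.float64(-0.084), np.float64(-0.0842), -0.48)
15.5417
```

View pics/w3.png

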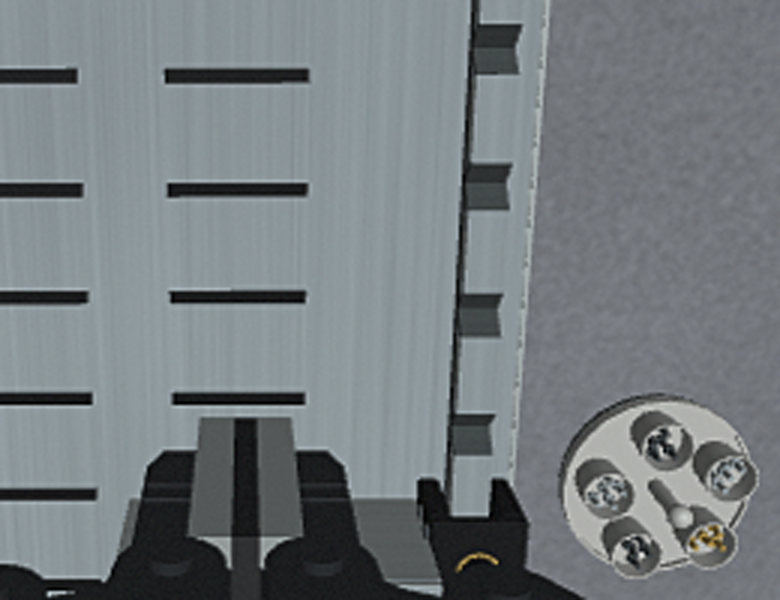

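The crop shows four notches clear and the saddle over the fifth, at crop pixel (475,530), with the knob partly hidden. I'll take one look from further to -y to check the pin drop and the turntable.

```bash
python3 - <<'E'
from h import *
move_l(W(.0,-.06,.22),feed=.2)
s=sense(); pic,d=camera("wrist"); np.savez("w4.npz",pos=s["position"],rot=s["tcp_rot"])
cv2.imwrite("pics/w4.png",pic[:,:,::-1])
move_l(W(-.05,.1,.33),feed=.25)
pic,d=camera("top"); np.savez("top2.npz",p=pic,d=d)
cv2.imwrite("pics/top2.png",cv2.resize(pic[160:320,190:430,::-1],None,fx=3.3,fy=3.3,interpolation=cv2.INTER_CUBIC)); print(sense()["time_s"])
E
```

```text
17.3333
```

View pics/w4.png

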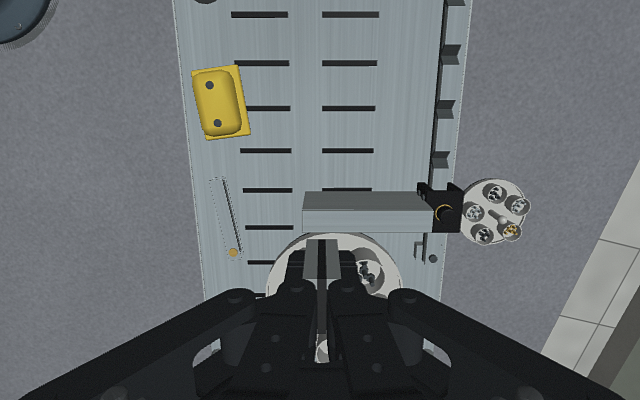

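View pics/top2.png

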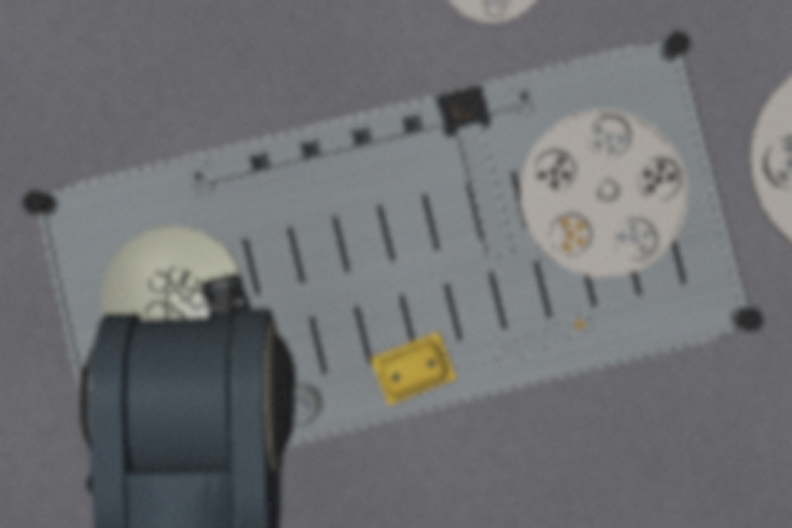

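```bash
python3 - <<'E'
from h import *
z=np.load("w4.npz"); P,Q=z["pos"],z["rot"]
for uv in [(370,210),(370,233)]: print("guard top",wray(uv,.064,P,Q).round(4))
for uv in [(445,52),(445,107),(441,157)]: print("notch",wray(uv,.018,P,Q).round(4))
a,b=np.load("top1.npz")["p"],np.load("top2.npz")["p"]
for n,(u,v,w,h) in dict(tt=(345,190,58,56),lens=(300,260,28,24)).items(): print(n,np.abs(a[v:v+h,u:u+w].astype(int)-b[v:v+h,u:u+w]).mean())
E
```

```text
guard top [ 0.041  -0.0807  0.064 ]
guard top [ 0.0418 -0.1013  0.064 ]
notch [0.1062 0.0462 0.018 ]
notch [0.1107 0.0006 0.018 ]
notch [ 0.1115 -0.0444  0.018 ]
tt 3.4630541871921183
lens 2.6274801587301586
```

The guard is centred at -0.091, the saddle is on the end notch, the knob is down, and the turntable and lens are unchanged. Handing in.

```bash
python3 -c "
from rig import *
print(finish_job())"
```

```text
the job is handed in; nothing more can be done
None
```

I pushed the divider into the end notch on the turntable's side and handed the job in at about 17 s. The guard measured within about 1 mm of that notch, the knob looked down, and the turntable and lens showed no movement; I didn't measure the saucer, bar end or gauge afterwards.

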